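# Find the full toner cartons by feel

### The job

One or two of the three identical toner cartons are full, the rest are empty: raise a carton's handle end by about a centimetre, with its other end still resting on the counter, to feel how heavy it is. Put every full carton flat and upright inside the blue tray and leave the empty ones standing where they are. Be gentle: do not crush, slam or tip over any carton, and do not disturb the mug, tape roll or vase.

Things in the scene. Friction and masses are not known exactly. Their poses are not given: they have to be found in the camera images.
- carton_a: closed stiff cardboard toner carton, 180 long (its x) x 58 wide (its y) x 70 high, a black handle over its -x end; all three look alike. Origin: centre of its underside, z up. Full 0.75 to 0.95 kg, empty 0.15 to 0.18 kg, weight centred. One or two of the three are full. Dents if gripped with over 45 N per finger or pressed down with over 25 N
- carton_a_handle (a point): middle of the carton's handle: round level bar, 8 thick, 42 free length along carton y, 26 above the carton's top (96 above counter), at carton x = -75; 22 free below it. Bar turns in its posts; pinch it along carton x. Raised, it pivots on the far bottom edge: the bar goes 0.58 mm to carton +x per mm up. Lift is 0.55 of the weight (4 to 5 N full, 0.8 to 1.7 empty) less 0.58 of any push to carton +x
- carton_a_mid (a point): middle of that carton's body, 35 mm above its underside
- carton_b: closed stiff cardboard toner carton, 180 long (its x) x 58 wide (its y) x 70 high, a black handle over its -x end; all three look alike. Origin: centre of its underside, z up. Full 0.75 to 0.95 kg, empty 0.15 to 0.18 kg, weight centred. One or two of the three are full. Dents if gripped with over 45 N per finger or pressed down with over 25 N
- carton_b_handle (a point): middle of the carton's handle: round level bar, 8 thick, 42 free length along carton y, 26 above the carton's top (96 above counter), at carton x = -75; 22 free below it. Bar turns in its posts; pinch it along carton x. Raised, it pivots on the far bottom edge: the bar goes 0.58 mm to carton +x per mm up. Lift is 0.55 of the weight (4 to 5 N full, 0.8 to 1.7 empty) less 0.58 of any push to carton +x
- carton_b_mid (a point): middle of that carton's body, 35 mm above its underside
- carton_c: closed stiff cardboard toner carton, 180 long (its x) x 58 wide (its y) x 70 high, a black handle over its -x end; all three look alike. Origin: centre of its underside, z up. Full 0.75 to 0.95 kg, empty 0.15 to 0.18 kg, weight centred. One or two of the three are full. Dents if gripped with over 45 N per finger or pressed down with over 25 N
- carton_c_handle (a point): middle of the carton's handle: round level bar, 8 thick, 42 free length along carton y, 26 above the carton's top (96 above counter), at carton x = -75; 22 free below it. Bar turns in its posts; pinch it along carton x. Raised, it pivots on the far bottom edge: the bar goes 0.58 mm to carton +x per mm up. Lift is 0.55 of the weight (4 to 5 N full, 0.8 to 1.7 empty) less 0.58 of any push to carton +x
- carton_c_mid (a point): middle of that carton's body, 35 mm above its underside
- tray: blue plastic tray fixed to the counter, inside 210 (its x) x 186 (its y), floor 4 thick, walls 4 thick and 18 high over the counter: takes two cartons side by side lengthways along its x, e.g. at y = +48 and -48 mm. Origin: centre of its underside
- counter: grey counter top, its surface at height 0
- mug: white mug, 76 across, 90 high, bystander; origin: centre of underside
- tape: orange roll, 100 across, 45 high, lying flat, bystander; origin: centre of underside
- vase: small white vase, 60 across, 80 high, bystander; origin: centre of underside

How it is judged:
By the outcome, as a careful person would: the job done as asked, in the order asked, and still so for the second after the job is handed in, with the robot touching nothing.
It also fails if it takes over 72 s, if anything falls off the work surface, if the arm or the gripper's body presses on something with over 40 N, if the wrist force passes 120 N, or if a joint passes its speed limit or range.

### The arm

A 6-joint arm with a two-finger parallel gripper is mounted at the origin on the work surface. World frame = base frame: x ahead of the robot, y to its left, z up, the work surface at z = 0. Lengths are in mm, angles in degrees, forces in N, time in s.
With the tool pointing down it reaches from about 350 to 850 mm from the base axis. Payload 8.1 kg.
Tool frame: the origin (TCP) lies midway between the tips of the shut fingers; the grasp point (between the pads) lies 19 mm behind it (hold_point_z is the distance from the TCP to the grasp point, in mm); z points along the fingers, y is the direction in which the jaws open and shut (so a half turn about z gives the same grasp; the last joint's range is limited). The gripper opens to 85 mm and grips with 20 to 120 N. Pads are 22 mm wide; open, the fingers measure 114 mm over their backs; the gripper's body (76 mm by 85 mm) begins 54 mm behind the grasp point. The pads swing forward as they close: fully open they stand 13 mm farther back than shut.
Start: joints at [65.581, 7.471, 85.268, -0, 87.261, -4.893], TCP at [200.523, 565.505, 231.292] pointing down, gripper open.
Joint ranges: [-169.43, 169.43], [-51.17, 129.36], [1.28, 143.12], [-76.62, 256.62], [0, 156.53], [-152.29, 152.29]. Speed limits (degrees/s): [136.94, 136.94, 159.86, 180, 180, 180].

### API

Orientations are given as [roll, pitch, yaw] about the fixed x, y, z axes, in that order (R = Rz(yaw) Ry(pitch) Rx(roll)).
In Python, from bench import sense, snapshot, camera_params, hand_in, hold_point_z gives the robot as it stands.
- The arm moves only by the tool servo_tool, never from a script. Its argument "motion" is a list of rows, each a list of 7 numbers: the finger opening in mm, from 0 to 85.4, then the shift along the tool's x, y, z in mm, then the turn, a rotation vector about the tool's x, y, z in rad. A call has 1 to 10 rows; each row shifts and turns the pose as measured when the row begins, along the tool's axes as they then stand; what a row does not reach is not made up. A row lasts 1/10 s, in which the tool goes at most 50 mm and 8.59 degrees, less where a joint would pass 70% of its speed; a pose out of reach is approached as far as the arm can. A call with a gripper value outside its range is refused whole. The fingers move at their own pace and stop on an object; "force" is the grip in N (left out, the last holds). Time passes only in rows, so rows that do not move let the fingers close. It gives the time, the measured TCP pose, the force and the opening at its end, in the units of the state.
- sense(): the state, without advancing time (a new reading comes with each control period).
- snapshot(name): name is "side" or "top" or "wrist"; returns the picture (480x640x3 uint8, blue, green, red); there is no depth.
- camera_params(name): a dict with "fx", "fy", "cx", "cy" (pixels), "R" (3x3) and "t" (3): a world point X has camera coordinates R X + t; the wrist camera has in their place "tool_from_camera" (4x4, takes a point from camera to tool coordinates, whose origin is the TCP and whose axes are the flange's). Camera axes: x right, y down, z forward; pixel columns grow to the right and rows downward; lengths in mm; the calibration is good to about 2 mm. A picture is of the moment at which its call begins: read the wrist's pose just before it. camera_params takes no time and is no camera call.
- hand_in(): hands the job in, once; it reports no verdict.
The state is a dict: "time": time; "joint_pos": joint angles; "qd": joint speeds; "joint_efforts": joint torques, N m; "tool_pos": TCP position; "tcp_rot": TCP orientation; "ft_force": force on the tool from outside, world axes, zero at the start; "wrist_torque": the same for the moment, N m; "finger_gap": finger opening in mm.
Only numpy, scipy, OpenCV 4.12 (cv2) and the standard library are available. Lean on these libraries where they do the work, as an engineer would, in place of code of your own. Each camera call takes 0.05 s, during which the arm holds its last target. There are 200 camera calls.

## Working session

There is one attempt and no reset: what is moved stays moved. The work goes in short steps, Python scripts to look and compute and a tool call to move; the robot and the scene stay as the last step left them, time stands still between calls to the robot, and variables do not carry over. Pictures are saved under pics/ and viewed, about 8 in all and at most 12, crops included, and the job is handed in when it is done.

Besides the shell and the picture viewer there is one more tool, called after "Call:" as name(argument=value, ...), one argument or row to a line, values as JSON. servo_tool: Moves the arm, as the interface text tells. Its arguments: {"type":"object","properties":{"motion":{"type":"array"},"force":{"type":"number"}},"required":["motion"]}

```bash
mkdir -p pics; ls; python3 - <<'E'
from bench import *
import cv2,numpy as np
a=snapshot("top");b=snapshot("side")
cv2.imwrite("pics/top0.png",a);cv2.imwrite("pics/side0.png",b)
for n in("top","side","wrist"):print(n,camera_params(n))
print(hold_point_z, sense())
E
```

```text
pics
top {'fx': 451.6961690135031, 'fy': 451.6961690135031, 'cx': 323.98111347268963, 'cy': 241.24245800954233, 'R': array([[-3.62541398e-03, -9.99813795e-01,  1.89534052e-02],
       [-9.85163050e-01,  3.18886683e-04, -1.71620696e-01],
       [ 1.71582695e-01, -1.92943905e-02, -9.84980764e-01]]), 't': array([ -7.65115289, 587.70702925, 977.89781869])}
side {'fx': 507.485078741537, 'fy': 507.485078741537, 'cx': 319.77821805591816, 'cy': 233.1198508392708, 'R': array([[ 0.89573033, -0.4444953 ,  0.00954472],
       [-0.22548768, -0.4726872 , -0.85189325],
       [ 0.38317421,  0.76091441, -0.52362848]]), 't': array([-522.2049441 ,  201.08439412,  861.21475874])}
wrist {'fx': 382.7229553316435, 'fy': 382.7229553316435, 'cx': 315.04808881870304, 'cy': 234.8052427729976, 'tool_from_camera': array([[-3.91812417e-04, -9.53602136e-01, -3.01069449e-01,
         7.70212984e+01],
       [ 9.99999808e-01, -5.18154401e-04,  3.39791372e-04,
         7.96490170e-01],
       [-4.80026238e-04, -3.01069258e-01,  9.53602156e-01,
        -1.42310835e+02],
       [ 0.00000000e+00,  0.00000000e+00,  0.00000000e+00,
         1.00000000e+00]])}
18.700000000000003 {'time': 0.1, 'joint_pos': array([ 6.55804686e+01,  7.51214144e+00,  8.53245222e+01, -6.26773040e-04,
        8.72619692e+01, -4.89474553e+00]), 'qd': array([-0.05333377, -0.09328488, -0.19762124, -0.05014336, -0.11805759,
        0.01433857]), 'joint_efforts': array([-1.00293782e-04, -5.70960367e+01, -5.01935899e+01, -3.57355511e-04,
        8.33379105e-03,  8.31984175e-05]), 'tool_pos': array([200.31659242, 565.03254403, 230.32094641]), 'tcp_rot': array([-1.79901673e+02, -7.79217427e-03,  1.60475238e+02]), 'ft_force': array([-0.74175427, -0.63478838, -0.34401117]), 'wrist_torque': array([-0.00184117, -0.00653396,  0.02705791]), 'finger_gap': 85.71666809924348}
```

View pics/top0.png

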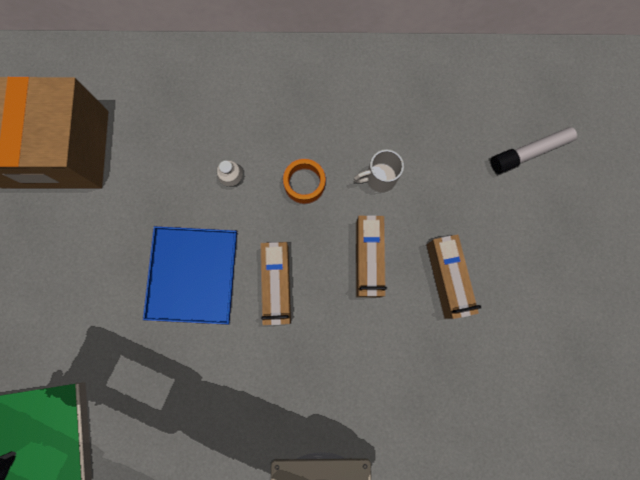

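View pics/side0.png

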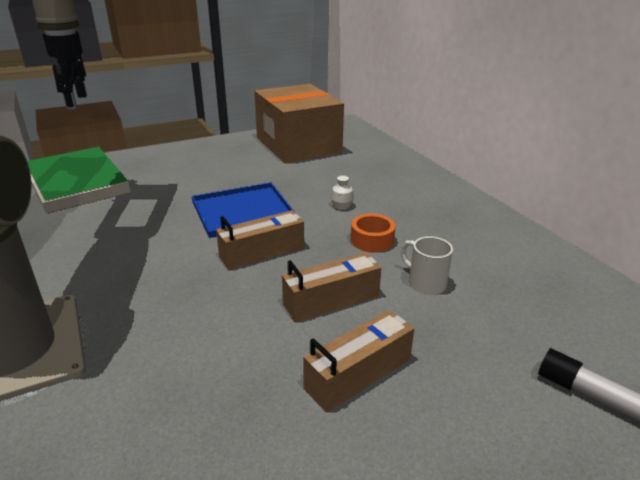

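The top view shows three cartons, centred near (275,283), (371,256) and (454,277), with their handles at the lower (robot) end. The tray is at (192,275), with the vase, tape and mug beyond them. In the side view the handles stand clear at (227,228), (294,275) and (323,357).

```bash
cat > h.py <<'E'
from bench import *
import cv2,numpy as np
def ray(n,uv,z,s=None):
    p=camera_params(n);uv=np.atleast_2d(uv).astype(float)
    d=np.c_[(uv[:,0]-p["cx"])/p["fx"],(uv[:,1]-p["cy"])/p["fy"],np.ones(len(uv))]
    if n=="wrist":
        from scipy.spatial.transform import Rotation as Ro
        T=p["tool_from_camera"];Rt=Ro.from_euler("xyz",s["tcp_rot"],degrees=True).as_matrix()
        c=Rt@T[:3,3]+s["tool_pos"];w=d@(Rt@T[:3,:3]).T
    else:
        c=-p["R"].T@p["t"];w=d@p["R"]
    return c+w*((z-c[2])/w[:,2])[:,None]
E
python3 - <<'E'
from h import *
a=cv2.imread("pics/top0.png");hsv=cv2.cvtColor(a,cv2.COLOR_BGR2HSV)
np.set_printoptions(precision=1,suppress=True)
blue=cv2.inRange(hsv,(100,120,40),(130,255,255));dark=(a.max(2)<35).astype(np.uint8)*255
white=cv2.inRange(hsv,(0,0,120),(179,60,255))
brown=cv2.inRange(hsv,(5,80,50),(22,255,255))
t=np.zeros_like(blue);t[215:335,135:245]=blue[215:335,135:245]
c=max(cv2.findContours(t,0,2)[0],key=cv2.contourArea)
q=cv2.approxPolyDP(c,6,True)[:,0];print("tray",q.tolist(),ray("top",q,18));Q=ray("top",q,18)
print(Q.mean(0),np.linalg.norm(Q-np.roll(Q,-1,0),axis=1))
for n,(u0,u1,v0,v1) in dict(L=(255,300,235,335),M=(350,392,210,305),R=(424,486,230,325)).items():
    f=lambda m:np.argwhere(m[v0:v1,u0:u1])[:,::-1]+[u0,v0]
    k=f(dark);k=k[k[:,1]>v1-50];H=ray("top",k,98);h=H[:,:2]
    w=ray("top",f(white|blue),70)[:,:2];vx,vy,x0,y0=cv2.fitLine(w.astype(np.float32),2,0,.01,.01).ravel()
    yaw=np.degrees(np.arctan2(vy*np.sign(vx),abs(vx)))
    hx,hy,*_=cv2.fitLine(h.astype(np.float32),2,0,.01,.01).ravel()
    b=ray("top",f(blue),70).mean(0)
    ax=np.array([np.cos(np.radians(yaw)),np.sin(np.radians(yaw))]);nv=np.array([-ax[1],ax[0]])
    print(n,"handle",h.mean(0),"span",np.ptp(h@nv),np.ptp(h@ax),"mid(span)",(h@nv).min()/2+(h@nv).max()/2,h.mean(0)@nv,len(k),"yaw",yaw,np.degrees(np.arctan2(hy,hx)),"tape lat",np.array([x0,y0])@nv,"blue",b,"tape ax",(w@ax).min()-h.mean(0)@ax,(w@ax).max()-h.mean(0)@ax)
cv2.imwrite("pics/crop.png",cv2.resize(a[200:340,130:490],None,fx=2.2,fy=2.2,interpolation=2))
for n,box in dict(mug=(365,405,150,190),tape=(280,328,158,205),vase=(215,245,158,188)).items():
    print(n,ray("top",[(box[0]+box[1])/2,(box[2]+box[3])/2],60))
E
```

```text
tray [[155, 226], [143, 319], [228, 323], [236, 231]] [[629.9 387.3  18. ]
 [414.7 401.4  18. ]
 [405.1 209.2  18. ]
 [617.9 197.4  18. ]]
[516.9 298.8  18. ] [215.6 192.4 213.2 190.3]
L handle [419.   96.7] span 54.65423387176075 4.653674484650253 mid(span) 74.87749558124861 75.71437522353 35 yaw 2.855219 -87.70322 tape lat 76.250755 blue [527.7 102.3  70. ] tape ax -16.767882609638093 165.2294640400441
M handle [ 479.8 -107.5] span 53.633098043210964 6.41641591650091 mid(span) -109.18568029087103 -105.38926486206435 36 yaw -0.2514086 89.53353 tape lat -112.61816 blue [ 589.4 -114.1   70. ] tape ax -15.150179738935947 167.1998842446887
R handle [ 433.4 -308.7] span 61.968333538405886 5.3864627974353425 mid(span) -389.34671972786265 -388.34673447546834 59 yaw 11.408798 -78.88866 tape lat -395.10144 blue [ 541.6 -292.9   70. ] tape ax -17.552023088352996 164.7207812413438
mug [[ 754.3 -151.3   60. ]]
tape [[726.1  37.   60. ]]
vase [[746.1 207.8  60. ]]
```

View pics/crop.png

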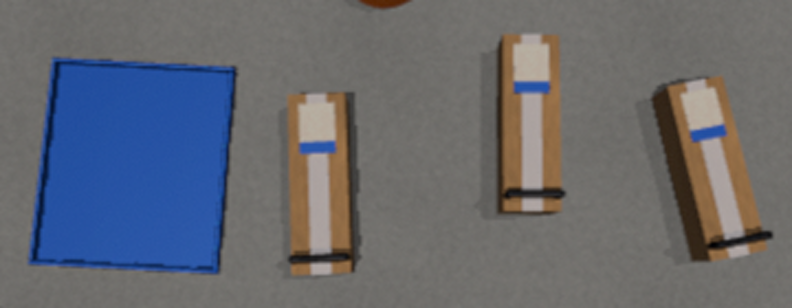

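The crop agrees with the masks: every bar is at the robot end and the boxes are well separated. Carton yaws are about 2.6° (L), -0.3° (M) and 11.2° (R). The tray is at (517,299) with yaw -3.5°. I'll turn the tool for carton L first.

Call:
servo_tool(
  motion=[
    [85,0,0,0,0,0,0.131],
    [85,0,0,0,0,0,0.131],
    [85,0,0,0,0,0,0.131],
    [85,0,0,0,0,0,0.131],
    [85,0,0,0,0,0,0.131],
    [85,0,0,0,0,0,0.131],
    [85,0,0,0,0,0,0.131],
    [85,0,0,0,0,0,0.131],
    [85,0,0,0,0,0,0.131],
  ],
  force=25,
)

```text
time: 1.0
tool_pos: [199.0, 562.1, 224.3]
tcp_rot: [-179.7, 0.6, 90.4]
ft_force: [-0.1, -0.1, 0.0]
finger_gap: 84.9
```

```bash
cat >> h.py <<'E'
def go(x,y,z,yaw):
    from scipy.spatial.transform import Rotation as Ro
    s=sense();R=Ro.from_euler("xyz",s["tcp_rot"],degrees=True);T=Ro.from_euler("xyz",[180,0,yaw],degrees=True)
    print("t",round(s["time"],2),"pos",s["tool_pos"].round(1),"rot",s["tcp_rot"].round(1),"gap",round(s["finger_gap"],1),"F",s["ft_force"].round(2),
     "\nshift(now)",R.inv().apply(np.array([x,y,z])-s["tool_pos"]).round(1),"shift(after turn)",T.inv().apply(np.array([x,y,z])-s["tool_pos"]).round(1),"turn",(R.inv()*T).as_rotvec().round(3))
E
python3 -c "
from h import *
go(419,97,170,92.7)"
```

```text
t 1.0 pos [199.  562.1 224.3] rot [-179.7    0.6   90.4] gap 84.9 F [-0.13 -0.1   0.02] 
shift(now) [-465.9  217.4   58.4] shift(after turn) [-475.   197.9   54.3] turn [-0.005  0.011 -0.041]
```

Call:
servo_tool(
  motion=[
    [85,-40,17,3,-0.005,0.011,-0.041],
    [85,-42,18,3,0,0,0],
    [85,-42,18,3,0,0,0],
    [85,-42,18,3,0,0,0],
    [85,-42,18,3,0,0,0],
    [85,-42,18,3,0,0,0],
    [85,-42,18,3,0,0,0],
    [85,-42,18,3,0,0,0],
    [85,-42,18,3,0,0,0],
    [85,-42,18,3,0,0,0],
  ],
)

```text
time: 2.0
tool_pos: [394.6, 139.0, 187.8]
tcp_rot: [-179.7, 0.3, 92.9]
ft_force: [0.8, 0.9, 0.4]
finger_gap: 85.0
```

```bash
python3 -c "
from h import *
go(419,97,170,92.7)"
```

```text
t 2.0 pos [394.6 139.  187.8] rot [-179.7    0.3   92.9] gap 85.0 F [0.83 0.95 0.43] 
shift(now) [-43.1  22.4  17.9] shift(after turn) [-43.1  22.4  17.8] turn [-0.005  0.005  0.003]
```

Call:
servo_tool(
  motion=[
    [85,-25,13,9,-0.005,0.005,0.003],
    [85,-18,9,8,0,0,0],
    [85,0,0,0,0,0,0],
  ],
)

```text
time: 2.3
tool_pos: [420.1, 89.9, 169.4]
tcp_rot: [-180.0, 0.1, 92.3]
ft_force: [-0.7, 0.5, -0.2]
finger_gap: 84.9
```

```bash
python3 -c "
from h import *
go(419,97,80,92.7)
s=sense();w=snapshot('wrist');cv2.imwrite('pics/w1.png',w)
p=camera_params('wrist')
from scipy.spatial.transform import Rotation as Ro
# expected pixel of bar
T=p['tool_from_camera'];R=Ro.from_euler('xyz',s['tcp_rot'],degrees=True).as_matrix()
for X in ([419,97,100],[420,76,100],[418,118,100]):
  c=T[:3,:3].T@(R.T@(np.array(X)-s['tool_pos'])-T[:3,3]);print(p['fx']*c[0]/c[2]+p['cx'],p['fy']*c[1]/c[2]+p['cy'])
"
```

```text
t 2.3 pos [420.1  89.9 169.4] rot [-1.80e+02  1.00e-01  9.23e+01] gap 84.9 F [-0.74  0.49 -0.2 ] 
shift(now) [ 7.3 -0.8 89.4] shift(after turn) [ 7.1 -0.8 89.4] turn [-0.     0.001 -0.007]
313.16139365591516 241.01389062831925
313.506203514246 274.263757344288
312.7963682202487 205.81464446233156
```

View pics/w1.png

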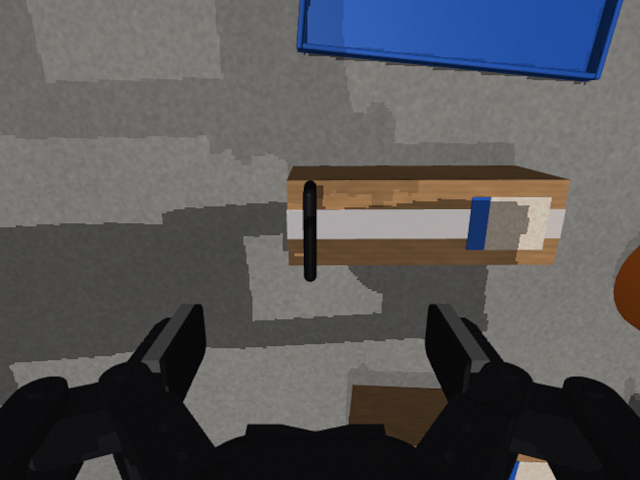

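The wrist view shows carton L's bar upright at u≈310, v 181–281. That puts it at about (417, 101), within a few mm of the top view. I'll descend around it.

Call:
servo_tool(
  motion=[
    [85,5,-1,25,0,0,-0.005],
    [85,3,-1,25,0,0,0],
    [85,0,0,22,0,0,0],
    [85,0,0,10,0,0,0],
    [85,0,0,0,0,0,0],
  ],
)

```text
time: 2.85
tool_pos: [416.9, 103.3, 87.5]
tcp_rot: [179.9, -0.1, 92.7]
ft_force: [-0.3, -0.3, 0.5]
finger_gap: 85.3
```

```bash
python3 -c "
from h import *
go(417.5,100,79,92.7)"
```

```text
t 2.85 pos [416.9 103.3  87.5] rot [ 1.799e+02 -1.000e-01  9.270e+01] gap 85.3 F [-0.28 -0.3   0.55] 
shift(now) [-3.3  0.4  8.5] shift(after turn) [-3.3  0.4  8.5] turn [ 0.002 -0.001  0.001]
```

Call:
servo_tool(
  motion=[
    [85,-2,0,7,0,0,0],
    [30,0,0,0,0,0,0],
    [0,0,0,0,0,0,0],
    [0,0,0,0,0,0,0],
    [0,0,0,0,0,0,0],
    [0,0,0,0,0,0,0],
    [0,0,0,0,0,0,0],
    [0,0,0,0,0,0,0],
  ],
  force=25,
)

```text
time: 3.65
tool_pos: [419.8, 102.2, 84.6]
tcp_rot: [179.5, -0.1, 92.8]
ft_force: [0.1, 0.1, -0.5]
finger_gap: 7.1
```

```bash
python3 -c "
from h import *
go(417.5,100,79,92.7)"
```

```text
t 3.65 pos [419.8 102.2  84.6] rot [ 1.795e+02 -1.000e-01  9.280e+01] gap 7.1 F [ 0.09  0.1  -0.48] 
shift(now) [-2.1 -2.5  5.5] shift(after turn) [-2.1 -2.4  5.6] turn [ 0.008 -0.002  0.001]
```

Call:
servo_tool(
  motion=[
    [0,0,1.5,-3,0,0,0],
    [0,0,1.5,-3,0,0,0],
    [0,0,1.5,-3,0,0,0],
    [0,0,1.5,-3,0,0,0],
  ],
)

```text
time: 4.05
tool_pos: [425.7, 102.4, 96.9]
tcp_rot: [179.6, -0.1, 92.8]
ft_force: [0.4, -0.2, -1.4]
finger_gap: 7.0
```

Call:
servo_tool(
  motion=[
    [0,0,0,0,0,0,0],
  ],
)

```text
time: 4.15
tool_pos: [426.2, 102.5, 97.6]
tcp_rot: [179.5, -0.1, 92.8]
ft_force: [-0.6, -0.4, -1.1]
finger_gap: 6.9
```

Call:
servo_tool(
  motion=[
    [0,0,0,0,0,0,0],
    [0,0,0,0,0,0,0],
  ],
)

```text
time: 4.35
tool_pos: [426.3, 102.5, 97.7]
tcp_rot: [179.5, -0.1, 92.8]
ft_force: [-0.5, -0.6, -0.2]
finger_gap: 6.7
```

Call:
servo_tool(
  motion=[
    [0,0,0,0,0,0,0],
  ],
)

```text
time: 4.45
tool_pos: [426.2, 102.4, 97.6]
tcp_rot: [179.6, -0.1, 92.8]
ft_force: [0.2, 0.4, -1.5]
finger_gap: 7.2
```

```bash
python3 -c "
from h import *
go(417.5,100,79,92.7)
cv2.imwrite('pics/s1.png',snapshot('side')[150:430,150:450])"
```

```text
t 4.45 pos [426.2 102.4  97.6] rot [ 1.796e+02 -1.000e-01  9.280e+01] gap 7.2 F [ 0.19  0.43 -1.52] 
shift(now) [-2.1 -8.9 18.5] shift(after turn) [-2.  -8.8 18.6] turn [ 0.008 -0.002  0.001]
```

View pics/s1.png

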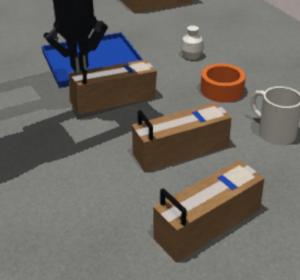

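In the crop the fingers are on L's bar at about (78,72). The force is about 1 N. I'll check by pixels that the end really is raised.

```bash
python3 -c "
from h import *
a=cv2.imread('pics/side0.png');b=a.copy();b[150:430,150:450]=cv2.imread('pics/s1.png')
o=[cv2.resize(i[200:280,205:315],None,fx=3.6,fy=3.6,interpolation=2) for i in(a,b)]
cv2.imwrite('pics/cmp.png',np.hstack(o))
p=camera_params('side')
for X in([404,70,0],[404,70,13],[402,128,0],[402,128,13]):
  c=p['R']@X+p['t'];print(X,p['fx']*c[0]/c[2]+p['cx'],p['fy']*c[1]/c[2]+p['cy'])
for i in(a,b):
  m=cv2.inRange(cv2.cvtColor(i,cv2.COLOR_BGR2HSV),(5,80,40),(22,255,255))
  print([ (u,int(np.flatnonzero(m[200:300,u]).max())+200) for u in range(224,304,8)])
"
```

```text
[404, 70, 0] 228.91786921435312 269.61654766300705
[404, 70, 13] 228.3950023596057 264.56064854165714
[402, 128, 0] 219.8834188038262 255.89521036844235
[402, 128, 13] 219.32544378235758 250.95311979216626
[(224, 263), (232, 268), (240, 266), (248, 264), (256, 261), (264, 259), (272, 257), (280, 254), (288, 299), (296, 299)]
[(224, 257), (232, 263), (240, 261), (248, 259), (256, 258), (264, 256), (272, 254), (280, 253), (288, 299), (296, 299)]
```

View pics/cmp.png

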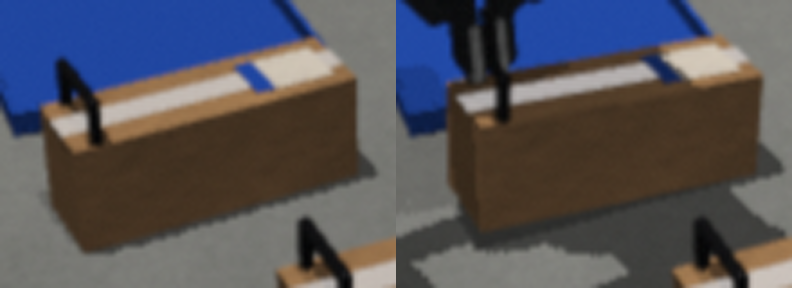

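The comparison shows the handle end up about 5–6 px at the near corner (≈13 mm). The far end rests, the load is about 1.1 N and there is no side push, so L is empty. I'll lower it gently.

Call:
servo_tool(
  motion=[
    [0,0,-1.6,3,0,0,0],
    [0,0,-1.6,3,0,0,0],
    [0,0,-1.6,3,0,0,0],
    [0,0,-1.0,1.8,0,0,0],
    [0,0,0,0,0,0,0],
  ],
)

```text
time: 5.0
tool_pos: [419.1, 102.1, 85.0]
tcp_rot: [179.6, -0.1, 92.8]
ft_force: [-0.1, 0.6, -0.7]
finger_gap: 6.8
```

```bash
python3 -c "
from h import *
go(419.8,102.2,84.6,92.7)"
```

```text
t 5.0 pos [419.1 102.1  85. ] rot [ 1.796e+02 -1.000e-01  9.280e+01] gap 6.8 F [-0.09  0.58 -0.75] 
shift(now) [0.  0.7 0.4] shift(after turn) [0.  0.7 0.4] turn [ 0.006 -0.002  0.001]
```

Call:
servo_tool(
  motion=[
    [0,0,0.3,0.6,0,0,0],
    [20,0,0,0,0,0,0],
    [60,0,0,0,0,0,0],
    [60,0,0,0,0,0,0],
    [60,0,0,0,0,0,0],
    [85,0,0,-20,0,0,0],
    [85,0,0,-30,0,0,0],
    [85,0,0,-30,0,0,0],
  ],
)

```text
time: 5.8
tool_pos: [415.9, 101.6, 162.3]
tcp_rot: [-179.9, -0.1, 92.8]
ft_force: [0.6, -0.7, -0.5]
finger_gap: 84.8
```

```bash
python3 -c "
from h import *
go(480,-110,170,89.7)"
```

```text
t 5.8 pos [415.9 101.6 162.3] rot [-1.799e+02 -1.000e-01  9.280e+01] gap 84.8 F [ 0.56 -0.69 -0.47] 
shift(now) [-214.4   53.8   -8.1] shift(after turn) [-211.2   65.2   -7.7] turn [-0.002 -0.001  0.054]
```

Call:
servo_tool(
  motion=[
    [85,-35,11,-6,0,0,0.054],
    [85,-42,13,-3,0,0,0],
    [85,-42,13,-1,0,0,0],
    [85,-42,13,-1,0,0,0],
    [85,-35,11,-1,0,0,0],
    [85,-10,3,0,0,0,0],
    [85,0,0,0,0,0,0],
  ],
)

```text
time: 6.5
tool_pos: [487.2, -110.9, 182.6]
tcp_rot: [179.3, -0.0, 89.8]
ft_force: [0.1, -0.2, -0.7]
finger_gap: 85.1
```

```bash
cat >> h.py <<'E'
def wbar():
    s=sense();w=snapshot('wrist');n=len(__import__('os').listdir('pics'));cv2.imwrite(f'pics/w{n}.png',w)
    m=(w.max(2)<40).astype(np.uint8);m[295:]=0
    k,l,st,c=cv2.connectedComponentsWithStats(m)
    for i in range(1,k):
        x,y,ww,hh,ar=st[i]
        if ar>300 and hh>40 and ww<40:
            q=np.argwhere(l==i)[:,::-1];print("bar box",st[i],ray("wrist",[x+ww/2-.5,y+hh/2-.5],98,s).round(1))
E
python3 -c "
from h import *
go(480,-110,80,89.7);wbar()"
```

```text
t 6.5 pos [ 487.2 -110.9  182.6] rot [179.3  -0.   89.8] gap 85.1 F [ 0.08 -0.17 -0.71] 
shift(now) [  0.8  -8.4 102.5] shift(after turn) [  0.9  -7.2 102.6] turn [ 0.012 -0.001  0.002]
bar box [ 293  192   12   95 1029] [[ 478.2 -107.3   98. ]]
```

Call:
servo_tool(
  motion=[
    [85,2,-6,28,0.012,0,0.002],
    [85,0,-2,28,0,0,0],
    [85,0,0,25,0,0,0],
    [85,0,0,8,0,0,0],
    [85,0,0,0,0,0,0],
  ],
)

```text
time: 7.05
tool_pos: [479.1, -101.2, 92.2]
tcp_rot: [179.9, -0.1, 90.0]
ft_force: [-0.6, -0.7, 0.8]
finger_gap: 85.1
```

```bash
python3 -c "
from h import *
go(479.5,-108.5,80,89.7)"
```

```text
t 7.05 pos [ 479.1 -101.2   92.2] rot [ 1.799e+02 -1.000e-01  9.000e+01] gap 85.1 F [-0.56 -0.74  0.81] 
shift(now) [-7.4  0.4 12.2] shift(after turn) [-7.3  0.5 12.2] turn [ 0.001 -0.002  0.006]
```

Call:
servo_tool(
  motion=[
    [85,-6,0,8,0,0,0.006],
    [85,-1,0,4,0,0,0],
    [30,0,0,1,0,0,0],
    [0,0,0,0,0,0,0],
    [0,0,0,0,0,0,0],
    [0,0,0,0,0,0,0],
    [0,0,0,0,0,0,0],
    [0,0,0,0,0,0,0],
    [0,0,0,0,0,0,0],
  ],
)

```text
time: 7.95
tool_pos: [481.6, -108.6, 83.1]
tcp_rot: [179.6, -0.0, 89.7]
ft_force: [-0.4, -0.3, -0.6]
finger_gap: 6.5
```

```bash
python3 -c "
from h import *
go(479.5,-108.5,80,89.7)"
```

```text
t 7.95 pos [ 481.6 -108.6   83.1] rot [179.6  -0.   89.7] gap 6.5 F [-0.35 -0.28 -0.59] 
shift(now) [ 0.1 -2.1  3.1] shift(after turn) [ 0.1 -2.1  3.1] turn [ 0.007 -0.001  0.   ]
```

Held; lift about 12 mm along the pivot arc.

Call:
servo_tool(
  motion=[
    [0,0,1.5,-3,0,0,0],
    [0,0,1.5,-3,0,0,0],
    [0,0,1.5,-3,0,0,0],
    [0,0,1.5,-3,0,0,0],
  ],
)

```text
time: 8.35
tool_pos: [487.1, -108.2, 94.2]
tcp_rot: [179.7, -0.1, 89.7]
ft_force: [1.1, 0.1, -4.8]
finger_gap: 6.7
```

Call:
servo_tool(
  motion=[
    [0,0,0,0,0,0,0],
  ],
)

```text
time: 8.45
tool_pos: [487.5, -108.3, 94.6]
tcp_rot: [179.7, -0.1, 89.7]
ft_force: [-0.4, -0.5, -4.5]
finger_gap: 6.9
```

Call:
servo_tool(
  motion=[
    [0,0,0,0,0,0,0],
  ],
)

```text
time: 8.55
tool_pos: [487.4, -108.3, 94.6]
tcp_rot: [179.7, -0.1, 89.7]
ft_force: [-0.5, -0.5, -5.3]
finger_gap: 6.6
```

Call:
servo_tool(
  motion=[
    [0,0,0,0,0,0,0],
  ],
)

```text
time: 8.65
tool_pos: [487.3, -108.2, 94.5]
tcp_rot: [179.7, -0.1, 89.7]
ft_force: [0.6, -0.4, -5.8]
finger_gap: 6.9
```

```bash
cat >> h.py <<'E'
def tilt(us):
    i=snapshot('side');a=cv2.imread('pics/side0.png')
    for k in(a,i):
        m=cv2.inRange(cv2.cvtColor(k,cv2.COLOR_BGR2HSV),(5,80,40),(22,255,255))
        _,l=cv2.connectedComponents(m);print([(u,int(np.flatnonzero(l[:,u]==l[us[1],us[0][0]]).max())) for u in us[0]])
E
python3 -c "
from h import *
go(481.6,-108.6,83,89.7)
tilt((range(310,382,10),300))"
```

```text
t 8.65 pos [ 487.3 -108.2   94.5] rot [ 1.797e+02 -1.000e-01  8.970e+01] gap 6.9 F [ 0.58 -0.36 -5.84] 
shift(now) [-0.4 -5.8 11.5] shift(after turn) [-0.4 -5.7 11.5] turn [ 0.005 -0.002  0.001]
[(310, 317), (320, 314), (330, 311), (340, 308), (350, 304), (360, 301), (370, 298), (380, 274)]
[(310, 312), (320, 310), (330, 307), (340, 305), (350, 303), (360, 300), (370, 297), (380, 291)]
```

M is full (about 5 N with the end raised). Lower it, then feel R.

Call:
servo_tool(
  motion=[
    [0,0,-1.6,3,0,0,0],
    [0,0,-1.6,3,0,0,0],
    [0,0,-1.4,2.6,0,0,0],
    [0,0,-0.6,1,0,0,0],
    [0,0,0,0,0,0,0],
  ],
)

```text
time: 9.2
tool_pos: [480.2, -108.1, 83.1]
tcp_rot: [179.9, -0.1, 89.7]
ft_force: [-1.3, -0.4, -3.0]
finger_gap: 6.5
```

```bash
python3 -c "
from h import *
go(481.6,-108.6,83,89.7)"
```

```text
t 9.2 pos [ 480.2 -108.1   83.1] rot [ 1.799e+02 -1.000e-01  8.970e+01] gap 6.5 F [-1.27 -0.35 -2.97] 
shift(now) [-0.5  1.4  0.1] shift(after turn) [-0.5  1.4  0.1] turn [ 0.002 -0.002  0.   ]
```

Call:
servo_tool(
  motion=[
    [0,0,0.5,1.0,0,0,0],
    [0,0,0.3,0.8,0,0,0],
    [0,0,0,0,0,0,0],
  ],
)

```text
time: 9.5
tool_pos: [480.6, -108.2, 83.4]
tcp_rot: [180.0, -0.1, 89.7]
ft_force: [-0.4, 0.4, -3.6]
finger_gap: 6.8
```

Call:
servo_tool(
  motion=[
    [0,0,0,2,0,0,0],
    [0,0,0,1,0,0,0],
  ],
)

```text
time: 9.7
tool_pos: [481.2, -108.4, 83.0]
tcp_rot: [179.9, -0.1, 89.7]
ft_force: [-7.8, 1.4, 7.4]
finger_gap: 6.9
```

Call:
servo_tool(
  motion=[
    [0,0,0,1,0,0,0],
  ],
)

```text
time: 9.8
tool_pos: [481.2, -108.4, 83.0]
tcp_rot: [179.9, -0.1, 89.7]
ft_force: [-8.1, 1.1, 8.0]
finger_gap: 6.8
```

Call:
servo_tool(
  motion=[
    [0,0,-0.5,-0.5,0,0,0],
    [20,0,0,0,0,0,0],
    [60,0,0,0,0,0,0],
    [60,0,0,0,0,0,0],
    [60,0,0,0,0,0,0],
    [85,0,0,-20,0,0,0],
    [85,0,0,-30,0,0,0],
    [85,0,0,-30,0,0,0],
  ],
)

```text
time: 10.6
tool_pos: [479.3, -107.7, 161.9]
tcp_rot: [-179.8, -0.2, 89.8]
ft_force: [0.8, 0.9, 0.4]
finger_gap: 84.8
```

```bash
python3 -c "
from h import *
go(433.5,-311,170,101.2)"
```

```text
t 10.6 pos [ 479.3 -107.7  161.9] rot [-179.8   -0.2   89.8] gap 84.8 F [0.83 0.9  0.41] 
shift(now) [-203.5  -45.    -8.6] shift(after turn) [-190.5  -84.4   -8.1] turn [-0.002 -0.004 -0.2  ]
```

Call:
servo_tool(
  motion=[
    [85,0,0,-8,0,0,-0.1],
    [85,0,0,-1,0,0,-0.1],
    [85,-38,-17,-1,0,0,0],
    [85,-42,-18,-1,0,0,0],
    [85,-42,-18,-1,0,0,0],
    [85,-40,-18,-1,0,0,0],
    [85,-20,-9,0,0,0,0],
    [85,0,0,0,0,0,0],
  ],
)

```text
time: 11.4
tool_pos: [441.6, -309.6, 183.1]
tcp_rot: [179.4, 0.3, 102.0]
ft_force: [0.1, 0.9, 0.3]
finger_gap: 84.6
```

```bash
python3 -c "
from h import *
go(433.5,-311,80,101.2);wbar()"
```

```text
t 11.4 pos [ 441.6 -309.6  183.1] rot [179.4   0.3 102. ] gap 84.6 F [0.15 0.89 0.28] 
shift(now) [  0.8  -9.3 103. ] shift(after turn) [  0.2  -8.2 103.1] turn [0.011 0.004 0.014]
bar box [ 292  192   13   95 1093] [[ 431.9 -308.7   98. ]]
```

Call:
servo_tool(
  motion=[
    [85,0,-6,28,0.011,0.004,0.014],
    [85,0,-2,28,0,0,0],
    [85,0,0,28,0,0,0],
    [85,0,0,10,0,0,0],
    [85,0,0,2,0,0,0],
  ],
)

```text
time: 11.95
tool_pos: [437.4, -306.1, 86.2]
tcp_rot: [179.8, 0.1, 101.4]
ft_force: [-0.4, -0.1, 0.2]
finger_gap: 85.3
```

```bash
python3 -c "
from h import *
go(433.5,-309.5,80,101.2)"
```

```text
t 11.95 pos [ 437.4 -306.1   86.2] rot [1.798e+02 1.000e-01 1.014e+02] gap 85.3 F [-0.39 -0.06  0.23] 
shift(now) [-2.6 -4.5  6.2] shift(after turn) [-2.6 -4.5  6.2] turn [0.003 0.001 0.003]
```

Call:
servo_tool(
  motion=[
    [85,-3,-4.5,5,0.003,0,0.003],
    [85,0,-1,2,0,0,0],
    [30,0,0,1,0,0,0],
    [0,0,0,0,0,0,0],
    [0,0,0,0,0,0,0],
    [0,0,0,0,0,0,0],
    [0,0,0,0,0,0,0],
    [0,0,0,0,0,0,0],
    [0,0,0,0,0,0,0],
  ],
)

```text
time: 12.85
tool_pos: [434.9, -311.6, 83.0]
tcp_rot: [179.8, 0.4, 101.3]
ft_force: [0.5, 0.1, -0.6]
finger_gap: 7.0
```

Call:
servo_tool(
  motion=[
    [0,0,1.5,-3,0,0,0],
    [0,0,1.5,-3,0,0,0],
    [0,0,1.5,-3,0,0,0],
    [0,0,1.5,-3,0,0,0],
  ],
)

```text
time: 13.25
tool_pos: [440.3, -308.8, 93.2]
tcp_rot: [179.9, 0.2, 101.2]
ft_force: [0.8, -0.2, -5.7]
finger_gap: 6.7
```

Call:
servo_tool(
  motion=[
    [0,0,0,0,0,0,0],
  ],
)

```text
time: 13.35
tool_pos: [440.6, -308.9, 93.7]
tcp_rot: [179.9, 0.2, 101.3]
ft_force: [-0.3, -0.3, -4.8]
finger_gap: 7.0
```

Call:
servo_tool(
  motion=[
    [0,0,0,0,0,0,0],
  ],
)

```text
time: 13.45
tool_pos: [440.6, -308.8, 93.6]
tcp_rot: [179.9, 0.2, 101.3]
ft_force: [-0.3, -0.5, -5.8]
finger_gap: 6.5
```

Call:
servo_tool(
  motion=[
    [0,0,0,0,0,0,0],
  ],
)

```text
time: 13.55
tool_pos: [440.5, -308.8, 93.6]
tcp_rot: [179.9, 0.2, 101.3]
ft_force: [0.9, -0.0, -5.1]
finger_gap: 6.7
```

```bash
python3 -c "
from h import *
go(433.5,-309.5,80,101.2)
tilt((range(332,412,10),370))"
```

```text
t 13.55 pos [ 440.5 -308.8   93.6] rot [179.9   0.2 101.3] gap 6.7 F [ 0.88 -0.03 -5.15] 
shift(now) [ 0.7 -7.  13.5] shift(after turn) [ 0.6 -7.  13.6] turn [0.002 0.003 0.001]
[(332, 479), (342, 479), (352, 479), (362, 479), (372, 479), (382, 479), (392, 479), (402, 479)]
[(332, 402), (342, 396), (352, 391), (362, 385), (372, 380), (382, 374), (392, 368), (402, 363)]
```

R is full as well (about 5.2 N), so M and R go in the tray. Lower R, release it, then take it across the body.

Call:
servo_tool(
  motion=[
    [0,0,-1.6,3,0,0,0],
    [0,0,-1.6,3,0,0,0],
    [0,0,-1.2,2.6,0,0,0],
    [0,0,-0.6,1.5,0,0,0],
    [0,0,0,1.5,0,0,0],
  ],
)

```text
time: 14.1
tool_pos: [434.2, -310.4, 82.7]
tcp_rot: [180.0, 0.2, 101.2]
ft_force: [-10.2, 7.2, 19.2]
finger_gap: 6.8
```

Call:
servo_tool(
  motion=[
    [0,0,0.3,1.2,0,0,0],
  ],
)

```text
time: 14.2
tool_pos: [434.5, -310.7, 82.9]
tcp_rot: [180.0, 0.2, 101.2]
ft_force: [-7.4, 2.2, 7.8]
finger_gap: 6.7
```

Call:
servo_tool(
  motion=[
    [20,0,0,-0.5,0,0,0],
    [60,0,0,0,0,0,0],
    [60,0,0,0,0,0,0],
    [60,0,0,0,0,0,0],
    [85,0,0,-20,0,0,0],
    [85,0,0,-40,0,0,0],
    [85,0,0,-40,0,0,0],
    [85,0,0,-20,0,0,0.14],
    [85,0,0,0,0,0,0.145],
    [85,0,0,0,0,0,0.145],
  ],
)

```text
time: 15.2
tool_pos: [435.9, -310.4, 209.4]
tcp_rot: [179.6, 0.2, 76.0]
ft_force: [0.1, 0.6, 0.2]
finger_gap: 85.3
```

Call:
servo_tool(
  motion=[
    [85,0,0,0,0,0,0.145],
    [85,0,0,0,0,0,0.145],
    [85,0,0,0,0,0,0.145],
    [85,0,0,0,0,0,0.145],
    [85,0,0,0,0,0,0.145],
    [85,0,0,0,0,0,0.145],
    [85,0,0,0,0,0,0.145],
    [85,0,0,0,0,0,0.07],
  ],
)

```text
time: 16.0
tool_pos: [437.5, -310.7, 210.5]
tcp_rot: [179.5, -0.5, 11.5]
ft_force: [0.2, -0.0, 0.4]
finger_gap: 85.3
```

```bash
python3 -c "
from h import *
go(508,-295,170,11.3)"
```

```text
t 16.0 pos [ 437.5 -310.7  210.5] rot [179.5  -0.5  11.5] gap 85.3 F [ 0.21 -0.03  0.38] 
shift(now) [71.9 -1.7 41.1] shift(after turn) [72.2 -1.6 40.5] turn [ 0.008 -0.008  0.003]
```

Call:
servo_tool(
  motion=[
    [85,30,-1,5,0.008,-0.008,0.006],
    [85,30,-1,5,0,0,0],
    [85,11,0,5,0,0,0],
    [85,0,0,0,0,0,0],
    [85,0,0,0,0,0,0],
  ],
)

```text
time: 16.5
tool_pos: [508.2, -295.1, 195.0]
tcp_rot: [180.0, 0.0, 10.9]
ft_force: [-0.4, -0.1, 0.3]
finger_gap: 85.3
```

```bash
cat >> h.py <<'E'
def wtop(yaw):
    s=sense();w=snapshot('wrist');n=len(__import__('os').listdir('pics'));cv2.imwrite(f'pics/w{n}.png',w);print("pic",n)
    m=cv2.inRange(cv2.cvtColor(w,cv2.COLOR_BGR2HSV),(100,120,30),(130,255,255));m[:,:200]=0;m[:,430:]=0
    c=max(cv2.findContours(m,0,2)[0],key=cv2.contourArea);r=cv2.minAreaRect(c)
    P=ray("wrist",cv2.boxPoints(r),70,s);a=np.radians(yaw);C=P.mean(0)
    d=max([P[1]-P[0],P[2]-P[1]],key=np.linalg.norm);print("blue strip",C.round(1),"len",np.linalg.norm(d).round(1),"normal yaw",(np.degrees(np.arctan2(d[1],d[0]))%180-90).round(1),"area",cv2.contourArea(c))
E
python3 -c "
from h import *
go(508,-295,80,11.3);wtop(11.3)"; ls pics
```

```text
t 16.5 pos [ 508.2 -295.1  195. ] rot [180.    0.   10.9] gap 85.3 F [-0.4  -0.14  0.3 ] 
shift(now) [-1.00e-01 -2.00e-01  1.15e+02] shift(after turn) [-2.00e-01 -1.00e-01  1.15e+02] turn [ 0.     0.001 -0.007]
pic 8
blue strip [ 542.9 -290.4   70. ] len 34.8 normal yaw 10.9 area 746.5
cmp.png
crop.png
s1.png
side0.png
top0.png
w1.png
w6.png
w7.png
w8.png
```

Call:
servo_tool(
  motion=[
    [85,0,1,30,0,0,-0.007],
    [85,0,0,30,0,0,0],
    [85,0,0,30,0,0,0],
    [85,0,0,20,0,0,0],
    [85,0,0,0,0,0,0],
  ],
)

```text
time: 17.05
tool_pos: [505.6, -299.8, 85.7]
tcp_rot: [179.7, -0.1, 11.1]
ft_force: [-0.7, -0.6, 0.0]
finger_gap: 84.8
```

```bash
python3 -c "
from h import *
go(508.5,-296.5,28,11.2)"
```

```text
t 17.05 pos [ 505.6 -299.8   85.7] rot [ 1.797e+02 -1.000e-01  1.110e+01] gap 84.8 F [-0.67 -0.57  0.01] 
shift(now) [ 3.3 -3.  57.7] shift(after turn) [ 3.5 -2.7 57.7] turn [ 0.006 -0.003 -0.002]
```

Call:
servo_tool(
  motion=[
    [85,3,-3,8,0.004,0,0],
    [85,1,-1,12,0,0,0],
    [85,0,0,15,0,0,0],
    [85,0,0,10,0,0,0],
    [85,0,0,4,0,0,0],
    [85,0,0,0,0,0,0],
  ],
)

```text
time: 17.65
tool_pos: [510.2, -297.0, 37.2]
tcp_rot: [179.7, -0.4, 11.0]
ft_force: [-0.2, 0.2, 0.2]
finger_gap: 85.0
```

```bash
python3 -c "
from h import *
go(508.5,-296.5,28,11.2)"
```

```text
t 17.65 pos [ 510.2 -297.    37.2] rot [179.7  -0.4  11. ] gap 85.0 F [-0.16  0.24  0.19] 
shift(now) [-1.6 -0.9  9.1] shift(after turn) [-1.6 -0.8  9.2] turn [ 0.005 -0.006 -0.003]
```

Call:
servo_tool(
  motion=[
    [85,-1,-1,8,0.005,-0.006,-0.003],
    [85,0,0,3,0,0,0],
    [65,0,0,0,0,0,0],
    [50,0,0,0,0,0,0],
    [50,0,0,0,0,0,0],
    [50,0,0,0,0,0,0],
  ],
  force=33,
)

```text
time: 18.25
tool_pos: [509.9, -297.1, 26.3]
tcp_rot: [179.9, -0.1, 11.2]
ft_force: [0.5, -0.7, -3.2]
finger_gap: 58.0
```

Call:
servo_tool(
  motion=[
    [50,0,0,-4,0,0,0],
    [50,0,0,-6,0,0,0],
    [50,0,0,-6,0,0,0],
    [50,0,0,0,0,0,0],
  ],
)

```text
time: 18.65
tool_pos: [506.9, -294.7, 39.9]
tcp_rot: [-179.8, 0.2, 11.2]
ft_force: [-0.1, -0.9, -8.6]
finger_gap: 57.8
```

```bash
python3 -c "
from h import *
go(517,254,110,-3.5)
cv2.imwrite('pics/s2.png',snapshot('side'))"
```

```text
t 18.65 pos [ 506.9 -294.7   39.9] rot [-179.8    0.2   11.2] gap 57.8 F [-0.13 -0.85 -8.56] 
shift(now) [ 116.6 -536.5  -68.3] shift(after turn) [ -23.4 -548.3  -70.1] turn [-0.004  0.005  0.257]
```

View pics/s2.png

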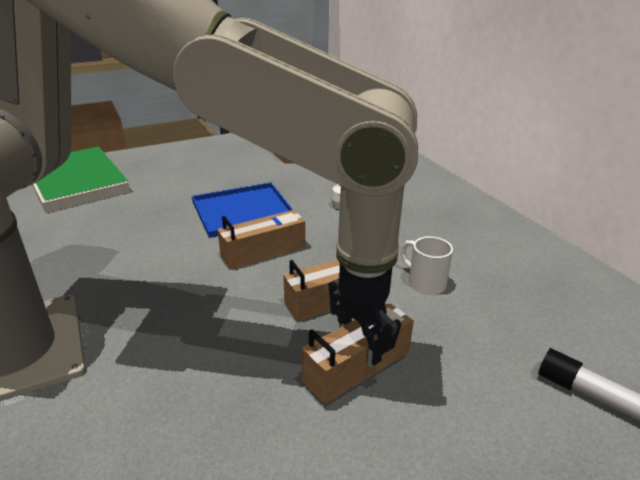

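In the side view the fingers straddle carton R at about (365,330), level and just off the counter. The load is 8.6 N. I'll lift it clear of the other handles and carry it to the tray's far slot.

Call:
servo_tool(
  motion=[
    [50,0,0,-15,0,0,0],
    [50,0,0,-25,0,0,0],
    [50,0,0,-30,0,0,0],
    [50,0,0,-30,0,0,0],
    [50,0,0,-30,0,0,0],
    [50,0,0,-20,0,0,0.05],
    [50,0,-5,0,0,0,0.07],
    [50,0,-10,0,0,0,0.07],
    [50,0,-20,0,0,0,0.05],
    [50,0,-30,0,0,0,0],
  ],
)

```text
time: 19.7
tool_pos: [506.2, -231.5, 204.9]
tcp_rot: [-180.0, 0.2, -3.3]
ft_force: [0.6, 0.5, -7.9]
finger_gap: 57.6
```

```bash
python3 -c "
from h import *
go(519.7,344,190,-3.5)"
```

```text
t 19.7 pos [ 506.2 -231.5  204.9] rot [-180.     0.2   -3.3] gap 57.6 F [ 0.57  0.47 -7.9 ] 
shift(now) [ -20.  -575.3   15. ] shift(after turn) [ -21.7 -575.3   14.9] turn [-0.     0.003  0.003]
```

Call:
servo_tool(
  motion=[
    [50,-1,-33,0,0,0,0],
    [50,-1,-33,0,0,0,0],
    [50,-1,-33,0,0,0,0],
    [50,-1,-33,0,0,0,0],
    [50,-1,-33,0,0,0,0],
    [50,-1,-33,0,0,0,0],
    [50,-1,-33,0,0,0,0],
    [50,-1,-33,0,0,0,0],
    [50,-1,-33,0,0,0,0],
    [50,-1,-33,0,0,0,0],
  ],
)

```text
time: 20.7
tool_pos: [514.3, 110.5, 216.3]
tcp_rot: [179.9, -0.4, -3.6]
ft_force: [0.9, -0.0, -8.9]
finger_gap: 57.3
```

```bash
python3 -c "
from h import *
go(519.7,344,190,-3.5)"
```

```text
t 20.7 pos [514.3 110.5 216.3] rot [179.9  -0.4  -3.6] gap 57.3 F [ 0.94 -0.03 -8.95] 
shift(now) [  -9.3 -233.4   26. ] shift(after turn) [  -8.9 -233.3   26.3] turn [ 0.001 -0.007 -0.001]
```

Call:
servo_tool(
  motion=[
    [50,-1,-33,1,0,-0.003,0],
    [50,-1,-33,1,0,-0.003,0],
    [50,-1,-33,2,0,0,0],
    [50,-1,-33,2,0,0,0],
    [50,-1,-33,2,0,0,0],
    [50,-1,-25,3,0,0,0],
    [50,-1,-15,3,0,0,0],
    [50,0,-6,3,0,0,0],
    [50,0,0,3,0,0,0],
    [50,0,0,0,0,0,0],
  ],
)

```text
time: 21.7
tool_pos: [518.1, 333.4, 203.9]
tcp_rot: [-179.9, -0.4, -3.3]
ft_force: [-0.8, -1.0, -8.7]
finger_gap: 57.5
```

```bash
python3 -c "
from h import *
go(519.7,344,100,-3.5)
s=sense();w=snapshot('wrist');cv2.imwrite('pics/w10.png',w)
a=snapshot('top');cv2.imwrite('pics/t2.png',a)
m=cv2.inRange(cv2.cvtColor(w,cv2.COLOR_BGR2HSV),(100,120,30),(130,255,255))
c=max(cv2.findContours(m,0,2)[0],key=cv2.contourArea);q=cv2.approxPolyDP(c,6,True)[:,0];print(np.c_[q,ray('wrist',q,18,s).round(0)])"
```

```text
t 21.7 pos [518.1 333.4 203.9] rot [-179.9   -0.4   -3.3] gap 57.5 F [-0.77 -0.99 -8.74] 
shift(now) [  0.4 -10.6 103.9] shift(after turn) [  1.  -10.7 103.9] turn [-0.001 -0.006  0.004]
[[474.  74. 619. 202.  18.]
 [437.  78. 618. 231.  18.]
 [417. 299. 424. 243.  18.]
 [432. 317. 404. 228.  18.]
 [449. 316. 404. 212.  18.]]
```

View pics/w10.png

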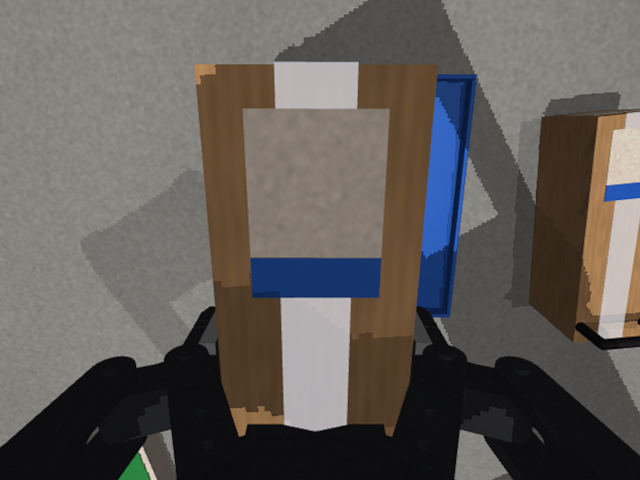

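The wrist view shows carton R squarely in the jaws, with the tray's right edge at (474,74)–(449,316). The tray's corner positions agree with the top view within 4 mm. Lowering now.

Call:
servo_tool(
  motion=[
    [50,1,-6,15,0,-0.006,0.004],
    [50,0,-5,20,0,0,0],
    [50,0,0,25,0,0,0],
    [50,0,0,25,0,0,0],
    [50,0,0,15,0,0,0],
    [50,0,0,5,0,0,0],
    [50,0,0,0,0,0,0],
  ],
)

```text
time: 22.5
tool_pos: [522.5, 341.6, 93.3]
tcp_rot: [-179.9, -0.1, -4.0]
ft_force: [-0.2, -0.5, -7.5]
finger_gap: 57.4
```

```bash
python3 -c "
from h import *
go(519.7,344.5,31,-3.5)"
```

```text
t 22.5 pos [522.5 341.6  93.3] rot [-1.799e+02 -1.000e-01 -4.000e+00] gap 57.4 F [-0.19 -0.49 -7.51] 
shift(now) [-3.1 -2.6 62.3] shift(after turn) [-3.  -2.7 62.3] turn [-0.002 -0.001 -0.009]
```

Call:
servo_tool(
  motion=[
    [50,-2,-3,12,0,0,-0.009],
    [50,-1,-1,15,0,0,0],
    [50,0,0,15,0,0,0],
    [50,0,0,8,0,0,0],
    [50,0,0,2,0,0,0],
    [50,0,0,0,0,0,0],
  ],
)

```text
time: 23.1
tool_pos: [521.5, 347.4, 39.6]
tcp_rot: [-179.8, -0.3, -3.4]
ft_force: [-0.5, -0.1, -9.9]
finger_gap: 57.7
```

```bash
python3 -c "
from h import *
go(519.7,344.5,31,-3.5)"
```

```text
t 23.1 pos [521.5 347.4  39.6] rot [-179.8   -0.3   -3.4] gap 57.7 F [-0.52 -0.09 -9.94] 
shift(now) [-1.7  3.   8.6] shift(after turn) [-1.7  3.   8.6] turn [-0.004 -0.005  0.001]
```

Call:
servo_tool(
  motion=[
    [50,-1,2,2.5,-0.004,-0.005,0],
    [50,0,1,2.5,0,0,0],
    [50,0,0,2,0,0,0],
  ],
)

```text
time: 23.4
tool_pos: [521.5, 344.8, 33.8]
tcp_rot: [-179.9, -0.1, -3.4]
ft_force: [-0.3, -0.6, -9.2]
finger_gap: 57.6
```

Call:
servo_tool(
  motion=[
    [50,0,0,1.5,0,0,0],
  ],
)

```text
time: 23.5
tool_pos: [521.7, 344.8, 32.5]
tcp_rot: [-179.9, -0.1, -3.4]
ft_force: [-0.3, 0.4, -9.3]
finger_gap: 57.9
```

Call:
servo_tool(
  motion=[
    [50,0,0,1.2,0,0,0],
  ],
)

```text
time: 23.6
tool_pos: [521.9, 344.9, 31.4]
tcp_rot: [-179.9, -0.1, -3.4]
ft_force: [0.1, -0.7, -7.8]
finger_gap: 57.5
```

Call:
servo_tool(
  motion=[
    [50,0,0,1.2,0,0,0],
  ],
)

```text
time: 23.7
tool_pos: [522.1, 345.0, 30.4]
tcp_rot: [-179.9, -0.2, -3.4]
ft_force: [1.1, -0.8, -0.8]
finger_gap: 57.7
```

Call:
servo_tool(
  motion=[
    [50,0,0,1.0,0,0,0],
  ],
)

```text
time: 23.8
tool_pos: [522.1, 345.0, 30.4]
tcp_rot: [-179.9, -0.2, -3.4]
ft_force: [-7.3, -2.7, 7.1]
finger_gap: 57.5
```

Call:
servo_tool(
  motion=[
    [62,0,0,-0.5,0,0,0],
    [72,0,0,0,0,0,0],
    [76,0,0,0,0,0,0],
    [76,0,0,-10,0,0,0],
    [76,0,0,-25,0,0,0],
    [85,0,0,-40,0,0,0],
    [85,0,0,-45,0,0,0],
    [85,0,0,-40,0,0,0],
    [85,0,10,0,0,0,0],
    [85,0,30,0,0,0,0],
  ],
)

```text
time: 24.8
tool_pos: [522.6, 308.6, 208.0]
tcp_rot: [-179.3, -0.9, -3.3]
ft_force: [0.6, -0.4, -0.7]
finger_gap: 85.0
```

```bash
python3 -c "
from h import *
go(555,-110,180,-0.3)"
```

```text
t 24.8 pos [522.6 308.6 208. ] rot [-179.3   -0.9   -3.3] gap 85.0 F [ 0.63 -0.44 -0.65] 
shift(now) [ 55.7 416.4  24.1] shift(after turn) [ 34.6 418.4  28. ] turn [-0.011 -0.017 -0.052]
```

Call:
servo_tool(
  motion=[
    [85,3,40,1,-0.011,-0.017,-0.052],
    [85,3,45,1,0,0,0],
    [85,3,45,1,0,0,0],
    [85,3,45,1,0,0,0],
    [85,3,45,1,0,0,0],
    [85,3,45,1,0,0,0],
    [85,3,45,1,0,0,0],
    [85,3,45,1,0,0,0],
    [85,3,30,2,0,0,0],
    [85,3,15,2,0,0,0],
  ],
)

```text
time: 25.8
tool_pos: [552.5, -107.4, 206.1]
tcp_rot: [-179.9, -1.1, 0.0]
ft_force: [-0.0, 1.1, 0.5]
finger_gap: 85.1
```

Call:
servo_tool(
  motion=[
    [85,0,0,0,0,0,0],
    [85,0,0,0,0,0,0],
  ],
)

```text
time: 26.0
tool_pos: [552.7, -108.9, 206.5]
tcp_rot: [-179.9, -1.1, -0.2]
ft_force: [-0.0, 0.2, 0.5]
finger_gap: 84.9
```

```bash
python3 -c "
from h import *
go(556,-110,80,-0.3);wtop(-0.3)"
```

```text
t 26.0 pos [ 552.7 -108.9  206.5] rot [-179.9   -1.1   -0.2] gap 84.9 F [-0.05  0.24  0.5 ] 
shift(now) [  0.8   1.2 126.6] shift(after turn) [  3.3   1.1 126.5] turn [-0.001 -0.02   0.002]
pic 12
blue strip [ 591.2 -112.7   70. ] len 35.3 normal yaw -1.6 area 683.5
```

Call:
servo_tool(
  motion=[
    [85,3,2,20,-0.001,-0.02,0.005],
    [85,0,0,30,0,0,0],
    [85,0,0,30,0,0,0],
    [85,0,0,22,0,0,0],
    [85,0,0,5,0,0,0],
    [85,0,0,0,0,0,0],
  ],
)

```text
time: 26.65
tool_pos: [559.0, -101.1, 99.6]
tcp_rot: [-180.0, -0.3, 0.2]
ft_force: [-0.2, -0.2, -0.1]
finger_gap: 85.4
```

```bash
python3 -c "
from h import *
go(556.5,-111.5,30,-0.6)"
```

```text
t 26.65 pos [ 559.  -101.1   99.6] rot [-180.    -0.3    0.2] gap 85.4 F [-0.19 -0.16 -0.06] 
shift(now) [-2.8 10.5 69.6] shift(after turn) [-2.4 10.4 69.6] turn [-0.001 -0.005  0.014]
```

Call:
servo_tool(
  motion=[
    [85,-2,9,4,0,-0.005,0.014],
    [85,0,3,6,0,0,0],
    [85,0,0,0,0,0,0],
  ],
)

```text
time: 26.95
tool_pos: [559.0, -113.3, 92.5]
tcp_rot: [180.0, -0.2, -0.5]
ft_force: [-0.7, 0.9, -0.8]
finger_gap: 85.2
```

```bash
python3 -c "
from h import *
go(556.5,-111.5,30,-0.6)"
```

```text
t 26.95 pos [ 559.  -113.3   92.5] rot [180.   -0.2  -0.5] gap 85.2 F [-0.72  0.91 -0.75] 
shift(now) [-2.7 -1.8 62.5] shift(after turn) [-2.5 -1.8 62.5] turn [ 0.001 -0.004  0.001]
```

Call:
servo_tool(
  motion=[
    [85,-2,0,12,0,0,0],
    [85,-1,0,14,0,0,0],
    [85,0,0,14,0,0,0],
    [85,0,0,10,0,0,0],
    [85,0,0,4,0,0,0],
    [85,0,0,0,0,0,0],
  ],
)

```text
time: 27.55
tool_pos: [555.9, -113.9, 33.9]
tcp_rot: [180.0, -0.2, -0.6]
ft_force: [-0.1, 0.4, 1.3]
finger_gap: 84.9
```

```bash
python3 -c "
from h import *
go(556.5,-111.5,29,-0.6)"
```

```text
t 27.55 pos [ 555.9 -113.9   33.9] rot [180.   -0.2  -0.6] gap 84.9 F [-0.12  0.4   1.32] 
shift(now) [ 0.6 -2.4  4.9] shift(after turn) [ 0.6 -2.4  4.9] turn [ 0.001 -0.004 -0.   ]
```

Call:
servo_tool(
  motion=[
    [85,0,-1.5,4,0,-0.003,0],
    [85,0,0,1,0,0,0],
    [65,0,0,0,0,0,0],
    [50,0,0,0,0,0,0],
    [50,0,0,0,0,0,0],
    [50,0,0,0,0,0,0],
  ],
  force=33,
)

```text
time: 28.15
tool_pos: [556.8, -112.5, 29.5]
tcp_rot: [179.9, -0.1, -0.6]
ft_force: [0.0, -0.6, -3.5]
finger_gap: 57.2
```

Call:
servo_tool(
  motion=[
    [50,0,0,-4,0,0,0],
    [50,0,0,-6,0,0,0],
    [50,0,0,-6,0,0,0],
    [50,0,0,0,0,0,0],
  ],
)

```text
time: 28.55
tool_pos: [554.0, -111.5, 44.0]
tcp_rot: [-180.0, 0.2, -0.6]
ft_force: [0.3, 0.1, -6.6]
finger_gap: 57.6
```

Call:
servo_tool(
  motion=[
    [50,-2,0,-15,0,0,0],
    [50,-3,0,-25,0,0,0],
    [50,-3,0,-30,0,0,0],
    [50,-3,0,-30,0,0,0],
    [50,-3,0,-30,0,0,0],
    [50,-3,0,-20,0,0,0.025],
    [50,-3,-10,0,0,0,0.025],
    [50,-3,-20,0,0,0,0],
    [50,-3,-30,0,0,0,0],
    [50,-3,-33,0,0,0,0],
  ],
)

```text
time: 29.55
tool_pos: [528.4, -19.4, 210.1]
tcp_rot: [179.9, -0.1, -3.9]
ft_force: [0.2, 0.3, -8.4]
finger_gap: 57.7
```

```bash
python3 -c "
from h import *
go(516,256,190,-3.5)"
```

```text
t 29.55 pos [528.4 -19.4 210.1] rot [ 1.799e+02 -1.000e-01 -3.900e+00] gap 57.7 F [ 0.18  0.3  -8.4 ] 
shift(now) [ -31.3 -273.9   19.6] shift(after turn) [ -29.2 -274.1   20.1] turn [ 0.002 -0.001 -0.008]
```

Call:
servo_tool(
  motion=[
    [50,-3,-33,1,0,0,-0.008],
    [50,-3,-33,1,0,0,0],
    [50,-3,-33,1,0,0,0],
    [50,-3,-33,2,0,0,0],
    [50,-3,-33,2,0,0,0],
    [50,-3,-33,2,0,0,0],
    [50,-3,-25,2,0,0,0],
    [50,-2,-15,2,0,0,0],
    [50,-1,-8,3,0,0,0],
    [50,0,-2,3,0,0,0],
  ],
)

```text
time: 30.55
tool_pos: [516.7, 242.3, 200.8]
tcp_rot: [-180.0, -0.5, -3.3]
ft_force: [-0.1, -0.3, -7.8]
finger_gap: 57.7
```

Call:
servo_tool(
  motion=[
    [50,0,0,0,0,0,0],
    [50,0,0,0,0,0,0],
  ],
)

```text
time: 30.75
tool_pos: [516.7, 240.6, 200.2]
tcp_rot: [179.9, -0.5, -3.4]
ft_force: [0.2, 0.2, -6.7]
finger_gap: 57.6
```

```bash
python3 -c "
from h import *
go(517,256,33.5,-3.5)"
```

```text
t 30.75 pos [516.7 240.6 200.2] rot [179.9  -0.5  -3.4] gap 57.6 F [ 0.18  0.18 -6.68] 
shift(now) [ -2.  -15.6 166.6] shift(after turn) [ -0.6 -15.4 166.7] turn [ 0.001 -0.008  0.002]
```

Call:
servo_tool(
  motion=[
    [50,0,-9,10,0,-0.008,0.002],
    [50,0,-6,18,0,0,0],
    [50,0,0,25,0,0,0],
    [50,0,0,25,0,0,0],
    [50,0,0,15,0,0,0],
    [50,0,0,5,0,0,0],
    [50,0,0,0,0,0,0],
  ],
)

```text
time: 31.45
tool_pos: [519.9, 253.8, 97.3]
tcp_rot: [180.0, -0.0, -3.9]
ft_force: [-0.2, -1.1, -8.4]
finger_gap: 57.2
```

```bash
python3 -c "
from h import *
go(517,256,33.5,-3.5)"
```

```text
t 31.45 pos [519.9 253.8  97.3] rot [180.   -0.   -3.9] gap 57.2 F [-0.25 -1.1  -8.37] 
shift(now) [-3.  -2.  63.8] shift(after turn) [-3.  -2.  63.8] turn [ 0.001 -0.    -0.007]
```

Call:
servo_tool(
  motion=[
    [50,-2,-1,12,0,0,-0.007],
    [50,-1,0,15,0,0,0],
    [50,0,0,14,0,0,0],
    [50,0,0,7,0,0,0],
    [50,0,0,2,0,0,0],
    [50,0,0,0,0,0,0],
  ],
)

```text
time: 32.05
tool_pos: [518.7, 255.8, 45.7]
tcp_rot: [-179.9, -0.2, -3.5]
ft_force: [-0.0, -0.5, -8.3]
finger_gap: 57.7
```

```bash
python3 -c "
from h import *
go(517,256,33.5,-3.5)"
```

```text
t 32.05 pos [518.7 255.8  45.7] rot [-179.9   -0.2   -3.5] gap 57.7 F [-0.05 -0.55 -8.29] 
shift(now) [-1.7 -0.1 12.2] shift(after turn) [-1.7 -0.1 12.2] turn [-0.001 -0.004  0.   ]
```

Call:
servo_tool(
  motion=[
    [50,-1,0,3,0,-0.004,0],
    [50,0,0,3,0,0,0],
    [50,0,0,2.5,0,0,0],
  ],
)

```text
time: 32.35
tool_pos: [518.9, 256.4, 38.3]
tcp_rot: [-179.9, -0.1, -3.5]
ft_force: [-1.6, -0.8, -8.3]
finger_gap: 57.4
```

Call:
servo_tool(
  motion=[
    [50,0,0,1.5,0,0,0],
  ],
)

```text
time: 32.45
tool_pos: [519.1, 256.4, 36.7]
tcp_rot: [-179.9, -0.1, -3.5]
ft_force: [-0.1, -0.9, -8.3]
finger_gap: 57.4
```

Call:
servo_tool(
  motion=[
    [50,0,0,1.2,0,0,0],
  ],
)

```text
time: 32.55
tool_pos: [519.2, 256.5, 35.6]
tcp_rot: [-179.8, -0.1, -3.5]
ft_force: [0.9, 0.7, -7.3]
finger_gap: 57.6
```

Call:
servo_tool(
  motion=[
    [50,0,0,1.2,0,0,0],
  ],
)

```text
time: 32.65
tool_pos: [519.3, 256.5, 34.4]
tcp_rot: [-179.8, -0.2, -3.5]
ft_force: [-0.6, 0.2, -7.1]
finger_gap: 57.6
```

Call:
servo_tool(
  motion=[
    [50,0,0,1.1,0,0,0],
  ],
)

```text
time: 32.75
tool_pos: [519.4, 256.5, 33.6]
tcp_rot: [-179.8, -0.2, -3.5]
ft_force: [-5.0, -1.5, 5.1]
finger_gap: 57.6
```

Call:
servo_tool(
  motion=[
    [50,0,0,0.9,0,0,0],
  ],
)

```text
time: 32.85
tool_pos: [519.4, 256.6, 33.6]
tcp_rot: [-179.8, -0.2, -3.5]
ft_force: [-8.0, -2.7, 6.9]
finger_gap: 57.8
```

Call:
servo_tool(
  motion=[
    [62,0,0,-0.5,0,0,0],
    [70,0,0,0,0,0,0],
    [72,0,0,0,0,0,0],
    [72,0,0,-10,0,0,0],
    [72,0,0,-25,0,0,0],
    [72,0,0,-40,0,0,0],
    [72,0,0,-45,0,0,0],
    [72,0,0,-40,0,0,0],
    [85,-10,0,-40,0,0,0],
    [85,-30,0,-40,0,0,0],
  ],
)

```text
time: 33.85
tool_pos: [479.9, 257.2, 282.7]
tcp_rot: [-179.8, -0.2, -3.6]
ft_force: [-0.1, 0.0, 0.1]
finger_gap: 85.0
```

Call:
servo_tool(
  motion=[
    [85,-30,0,-20,0,0,0],
    [85,-30,0,0,0,0,0],
    [85,-30,0,0,0,0,0],
    [85,-20,0,0,0,0,0],
    [85,0,0,0,0,0,0],
  ],
)

```text
time: 34.35
tool_pos: [367.9, 266.1, 318.9]
tcp_rot: [-179.1, -1.4, -3.6]
ft_force: [0.5, -0.4, 0.0]
finger_gap: 84.9
```

```bash
python3 -c "
from h import *
go(400,250,300,-3.5)
a=snapshot('top');b=snapshot('side')
cv2.imwrite('pics/end.png',np.hstack([cv2.resize(a,(400,300)),cv2.resize(b[130:370,180:500],(400,300))]))"
```

```text
t 34.35 pos [367.9 266.1 318.9] rot [-179.1   -1.4   -3.6] gap 84.9 F [ 0.49 -0.36  0.01] 
shift(now) [32.6 14.3 19.5] shift(after turn) [33.1 14.1 18.9] turn [-0.016 -0.025 -0.002]
```

View pics/end.png

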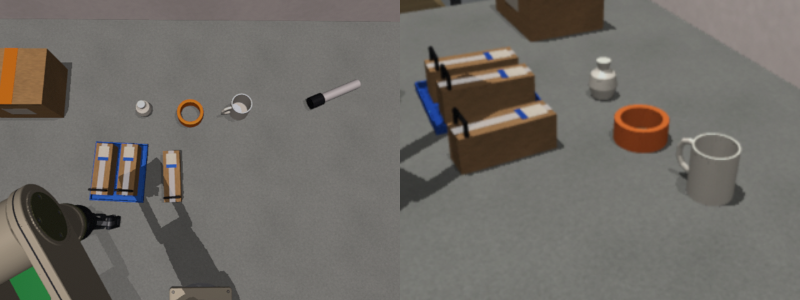

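Both full cartons stand in the tray at about (103,168) and (128,168). L, the mug, tape and vase look unmoved. I'll do one numeric check before handing in.

```bash
python3 - <<'E'
from h import *
a=snapshot("top");o=cv2.imread("pics/top0.png");h=lambda i:cv2.cvtColor(i,cv2.COLOR_BGR2HSV)
# brown+white top faces: white tape strips inside tray
w=cv2.inRange(h(a),(0,0,120),(179,60,255));w[:225]=0;w[312:]=0;w[:,:146]=0;w[:,236:]=0
k,l,st,c=cv2.connectedComponentsWithStats(w)
for i in range(1,k):
    if st[i,4]>60:
        p=ray("top",c[i],74)[0][:2]-[517,300];t=np.radians(-3.5);print("in tray frame",np.round([p@[np.cos(t),np.sin(t)],p@[-np.sin(t),np.cos(t)]],1),st[i])
for n,(u0,u1,v0,v1,lo,hi) in dict(L=(255,300,235,305,(100,120,40),(130,255,255)),tape=(275,335,150,210,(3,150,80),(15,255,255)),mug=(350,410,145,195,(0,0,110),(179,40,255)),vase=(210,250,155,190,(0,0,110),(179,40,255))).items():
    print(n,[np.argwhere(cv2.inRange(h(i),lo,hi)[v0:v1,u0:u1]).mean(0).round(1) for i in(o,a)])
E
```

```text
in tray frame [65.2 45.5] [156 229  19  23 330]
in tray frame [ 68.9 -43. ] [197 230  18  23 328]
in tray frame [-19.3  45.3] [154 256  16  46 429]
in tray frame [-16.4 -43. ] [195 257  15  46 436]
L [array([31.5, 18.9]), array([30.1, 19.4])]
tape [array([28.6, 28.2]), array([28.5, 28.3])]
mug [array([22., 30.]), array([22.1, 29.8])]
vase [array([14.8, 18.8]), array([15. , 18.6])]
```

```bash
python3 -c "
from bench import *
hand_in()"
```

```text
the job is handed in; nothing more can be done
```

I felt all three cartons by their handles. The left one (nearest the tray) is empty at about 1.1 N. The middle and right ones are full at about 5 N each. I put both full cartons in the tray and handed the job in at about 34 s of robot time.

- **Placement:** the last top view puts the two full cartons at y ≈ +45 and -43 mm in the tray frame. Both are upright and flat, clear of the walls and of each other.
- **Bystanders:** the mug, tape roll and vase are within 0.2 px of where they started.
- **Empty carton:** it stands where it was, though its blue strip reads 1.4 px (about 3 mm) different from the start. That may be a small slide from the lift or the changed shadow.
- **Pressing force:** the highest reading came while setting the right carton back down after its test lift. It was about 19 N for a moment, under the 25 N denting limit.
- **Position disagreements:** wrist-camera and top-view positions differed by up to about 6 mm. This stayed within the grasp margins, and every grip closed at the expected width for a carton (about 58 mm) and about 1 mm under the bar's 8 mm (6.5–7.2 mm).

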